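# Dock a tip rack and close its swing latch

## Robot

A 6-joint arm with a two-finger parallel gripper is mounted at the origin on a cart in front of the work surface, level with it; the furniture and walls round the work are solid. World frame = base frame: x ahead of the robot, y to its left, z up, the work surface at z = 0. Lengths are in mm, angles in degrees, forces in N, time in s.
With the tool pointing down it reaches from about 350 to 850 mm from the base axis. Payload 8.1 kg.
Tool frame: the origin (TCP) lies at the very end of the fingers, on their centre line; the grasp point (between the pads) lies 19 mm behind it (r.grasp_offset is the distance from the TCP to the grasp point, in mm); z points along the fingers, y is the line along which they close (so a half turn about z gives the same grasp; the last joint's range is limited). The gripper opens to 85 mm and grips with 20 to 120 N. Pads are 22 mm wide; open, the fingers measure 114 mm over their backs; the gripper's body (76 mm by 85 mm) begins 54 mm behind the grasp point. The pads swing forward as they close: fully open they stand 13 mm farther back than shut.
Start: joints at [-67.976, 7.471, 85.268, -0, 87.261, -4.893], TCP at [271.644, -534.99, 231.292] pointing down, gripper open.
Joint ranges: [-169.43, 169.43], [-51.17, 129.36], [1.28, 143.12], [-76.62, 256.62], [0, 156.53], [-152.29, 152.29]. Speed limits (degrees/s): [136.94, 136.94, 159.86, 180, 180, 180].

## Interface

Orientations are given as [roll, pitch, yaw] about the fixed x, y, z axes, in that order (R = Rz(yaw) Ry(pitch) Rx(roll)).
In Python, from bench import r gives the robot as it stands.
- The arm moves only by the tool carry_out, never from a script. Its argument "commands" is a list of rows, each an object with "jaw": the finger opening in m, from 0 to 0.0854; "translation": the shift along the tool's x, y, z in m, a list of three; "spin": the turn about the tool's z in rad. A call has exactly 8 rows; each row shifts and turns the commanded pose from where the row before left it, along the tool's axes as they then stand; what a row does not reach is not made up. A row lasts 1/12 s, in which the tool goes at most 41.7 mm and 7.16 degrees, less where a joint would pass 70% of its speed; a pose out of reach is approached as far as the arm can. A call is refused whole if a number of a shift passes 0.0417 or a number of a turn 0.125, either way. A call with a gripper value outside its range is refused whole. The fingers move at their own pace and stop on an object; "squeeze" is the grip in N (left out, the last holds). Time passes only in rows, so rows that do not move let the fingers close, or fill a call up. It gives the time, the measured TCP pose, the force, the opening and the grip force at its end, in the units of the state.
- r.sense(): the state, without advancing time (a new reading comes with each control period).
- r.snapshot(name): name is "scene" or "side" or "wrist"; returns a dict with "pixels" (384x512x3 uint8, blue, green, red), "K" (3x3 intrinsics, pixels), "extrinsics" (4x4, takes a point from camera to world coordinates). Camera axes: x right, y down, z forward; pixel columns grow to the right and rows downward; lengths in mm; the calibration is good to about 2 mm. A picture is of the moment at which its call begins. There is no depth.
- r.hand_in(): hands the job in; it is judged then, once.
Trained networks look in a picture, given as the dict that the camera call returned (one of the last four; its "shot" number tells which), for a name from the list of things; names that differ only in an ending like _2 or _b are one class to them, and where a whole thing is asked for, a point or a joint stands for the part that bears it (a point fixed in the world has none). Each returns a list of dicts, best first, with "score" (0 to 1); they miss things now and then, are a little off and sometimes report something else, mostly with a low value. They report only what shows in the picture. A call takes as long as a camera call. They do not tell look-alikes from the thing itself.
- r.spot_in(picture, target): "xy" ([column, row] in pixels, amid what is visible of it).
- r.regions_of(picture, target): "pixels" (384x512 bool, what is visible of it) and "xy" ([column, row] in pixels, amid what is visible of it).
- r.landmark_of(picture, target): "xy" ([column, row] in pixels: a listed point, or the origin of a listed thing).
The state is a dict: "time": time; "joint_pos": joint angles; "qd": joint speeds; "joint_efforts": joint torques, N m; "tool_pos": TCP position; "tcp_rot": TCP orientation; "ft_force": force on the tool from outside, world axes, zero at the start; "wrist_torque": the same for the moment, N m; "finger_gap": finger opening in mm; "grip_force": force on a finger pad.
Only numpy, scipy, OpenCV 4.12 (cv2) and the standard library are available. Lean on these libraries where they do the work, as an engineer would, in place of code of your own. Each camera call takes 0.05 s, during which the arm holds its last target. There are 200 camera calls.

## Task

Push the open blue pipette-tip box along the bench into the mouth of the aluminium docking frame until it sits fully home against the rear stop, then push the frame's swing latch fully shut in front of it so the box cannot slide back out. Use light pushes of the fingertips only: do not grip or force the latch, do not lift or tip the box, and leave the other loose things on the bench where they are.

Things in the scene. Friction and masses are not known exactly. Their poses are not given: they have to be found in the camera images.
- tip_box: Loose open blue box full of white pipette tips, 0.13-0.27 kg, too wide to grip: 87 mm along its x, 112 mm along its y, 58 mm high, standing on the bench. Origin: centre of its underside. Starts 170-215 mm in front of home, up to 30 mm to one side, turned up to 0.35 rad. Push it by its -x face (a 112 mm face); its +x face goes to the rear stop.
- dock: U-shaped aluminium frame fixed on the bench, no floor, mouth towards its -x (about world +y). Origin: on the bench, where the box's origin is when home, axes parallel. Rails 12 mm thick, 30 mm high, inside faces y = +-58.5 mm, x -46 to 44; rear stop face x = 44, 40 mm high. Box home: its -x face at x = -43. Screw flanges outside reach y = +-91.
- dock_mouth (a point): Middle of the frame's mouth, on the bench, 91 mm from the dock's origin along the dock's -x. From x = -46 to -91 mm flared lead-ins (30 mm high) widen the opening from y = +-58.5 to +-75 mm.
- latch (a joint): Angle of the swing latch, rad. 0 = shut, hard stop: arm along the dock's +y across the mouth, its rubber pad 1 mm in front of the middle of the box. Grows counter-clockwise seen from above; starts wide open at 2.2-2.7 (limit 2.9), pointing away from the mouth. Stiff hinge that stays where left; 0.6 N at the pin turns it. The pad pushes in a box that is not quite home.
- latch_pivot (a point): Vertical pivot axis of the latch, at (-54, -84) mm in the dock's frame; the point is 33.5 mm above the bench (underside of the arm). The boss and its screw cap, 20 mm wide, reach 53 mm above the bench; a 30 x 24 mm lug stands under it.
- latch_pin (a point): Axis of the upright black finger pin on the free end of the latch arm, 82 mm from the pivot; the point is 59.5 mm above the bench. Pin 15 mm thick from 55 to 73 mm above the bench (top 75.5), 10 mm thick below. Arm: flat bar 16 mm wide, 33.5 to 42.5 mm above the bench, 20 mm wide under the pin.
- tip_box_lid: Bystander: clear box-shaped lid of the tip box, 88 x 112 x 36 mm, on the bench to the right of the frame. Origin: centre of its underside.
- tape_roll: Bystander: roll of beige tape lying flat, 82 mm across, 18 mm high, near edge of the bench at the left. Origin: centre of its underside.
- dropper: Bystander: small white dropper bottle, 26 mm across, 60 mm high, between frame and robot to the right. Origin: centre of its underside.
- timer: Bystander: bench timer, white square body 62 mm with a green dial, 31 mm high, at the right near the robot. Origin: centre of its underside.
Mind the look-alikes: they are no part of the job. Of the things that look like the dock, the larger one is meant.

How it is judged (in metres and radians):
On the way, in this order (a step that is already met when the one before it is completed fails the run):
1. the tip box is pushed home in the frame, within 5 mm of the rear stop and square (x of tip_box in the frame of dock above -0.005 m and y of tip_box in the frame of dock between -0.006 and 0.006 m and angle between the x axis of tip_box and the x axis of dock, either way round below 0.06 rad), for 0.1 s.
2. the swing latch is pushed shut in front of it (value of joint latch below 0.08 rad), for 0.2 s.
At the end, for the whole second after the job is handed in: The tip box stands flat on the bench in the docking frame, within 5 mm of the rear stop and square to 0.06 rad, at rest, and the swing latch is shut in front of it to within 0.08 rad (all of step 1 and x of tip_box in the frame of dock below 0.004 m and height (world z) of tip_box below 0.004 m and angle between tip_box's own z axis and vertical below 0.05 rad and value of joint latch below 0.08 rad and linear speed of tip_box below 0.01 m/s); the robot touches nothing.
It fails at once if the tip box is lifted more than 8 mm off the bench (height (world z) of tip_box above 0.008 m).
It fails at once if the tip box is tipped by more than 0.15 rad (angle between tip_box's own z axis and vertical above 0.15 rad).
It fails at once if the frame or its latch is gripped or forced, over 35 N from the fingers (contact force between the fingers and dock above 35 N).
It fails at once if a bystander is moved by more than 15 mm (distance of any of tip_box_lid, tape_roll, dropper, timer from where it was at the start of the episode above 0.015 m).
It also fails if it takes over 67 s, if anything falls off the work surface, if the arm or the gripper's body presses on something with over 40 N, if the wrist force passes 120 N, or if a joint passes its speed limit or range.

## Working session

There is one attempt and no reset: what is moved stays moved. The work goes in short steps, Python scripts to look and compute and a tool call to move; the robot and the scene stay as the last step left them, time stands still between calls to the robot, and variables do not carry over. Pictures are saved under pics/ and viewed, at most 10 in all, crops included, and the job is handed in when it is done.

Besides the shell and the picture viewer there is one more tool, called after "Request:" as name([rows], argument=value, ...), one row to a line, values as JSON. carry_out: Moves the arm, as the interface text tells. Its arguments: {"type":"object","properties":{"commands":{"type":"array","items":{"type":"object","properties":{"jaw":{"type":"number"},"translation":{"type":"array","items":{"type":"number"}},"spin":{"type":"number"}}}},"squeeze":{"type":"number"}},"required":["commands"]}

```bash
mkdir -p pics; cat > h.py <<'E'
from bench import r
import numpy as np, cv2
def ray(p,xy,z):
    K=np.array(p["K"]);E=np.array(p["extrinsics"])
    d=E[:3,:3]@np.linalg.solve(K,[xy[0],xy[1],1.]);o=E[:3,3]
    return o+d*(z-o[2])/d[2]
def proj(p,X):
    K=np.array(p["K"]);E=np.array(p["extrinsics"])
    c=E[:3,:3].T@(np.array(X,float)-E[:3,3]);u=K@c
    return u[:2]/u[2]
E
python3 - <<'E'
from h import *
s=r.sense();print(s["tool_pos"],s["tcp_rot"],s["time"],s["ft_force"])
Z=dict(tip_box=0,dock=0,dock_mouth=0,latch_pivot=33.5,latch_pin=59.5,tip_box_lid=0,tape_roll=0,dropper=0,timer=0)
ims=[]
for c in("scene","side"):
    p=r.snapshot(c);ims.append(p["pixels"])
    print(c,np.array(p["extrinsics"])[:3,3].round())
    for n,z in Z.items():
        for d in r.landmark_of(p,n)[:3]:
            print(n,round(d["score"],2),np.round(d["xy"]),ray(p,d["xy"],z).round(1)[:2])
cv2.imwrite("pics/a.png",ims[0]);cv2.imwrite("pics/b.png",ims[1])
E
```

```text
[ 271.43799865 -534.46593857  230.22227743] [-1.79892470e+02 -9.04733761e-03  2.69191345e+01] 0.0 [0.21519133 0.99576098 0.13677877]
scene [-93. 502. 985.]
tip_box 0.91 [216. 202.] [607.7 162.2]
dock 0.72 [160. 231.] [617.8 361.2]
dock 0.56 [272. 174.] [597.8 -63.6]
dock_mouth 0.89 [142. 240.] [621.3 420.7]
latch_pivot 0.75 [151. 248.] [555.9 415.6]
latch_pivot 0.69 [267. 190.] [527.3  13.7]
latch_pin 0.65 [143. 229.] [611.4 407.3]
latch_pin 0.58 [262. 209.] [458.3  84.1]
tip_box_lid 0.81 [315. 158.] [ 565.  -234.6]
tape_roll 0.95 [194. 278.] [414.6 358.2]
dropper 0.52 [324. 194.] [ 418.9 -147.6]
timer 0.48 [343. 174.] [ 448.5 -265.5]
side [ 318. -869.  599.]
tip_box 0.66 [289. 181.] [612.9 161.2]
dock 0.85 [275. 153.] [618.1 362. ]
dock 0.74 [302. 220.] [591.8 -40.7]
dock_mouth 0.43 [265. 196.] [524.9  95.5]
latch_pivot 0.81 [266. 197.] [513.6  32.7]
latch_pivot 0.66 [256. 143.] [555.2 379.5]
latch_pin 0.7 [247. 179.] [474.6  95.7]
latch_pin 0.49 [271. 131.] [615.6 412.1]
latch_pin 0.45 [291. 181.] [589.8  59.1]
tip_box_lid 0.86 [324. 275.] [ 578.4 -250.6]
tape_roll 0.76 [213. 160.] [404.9 355.3]
dropper 0.7 [240. 254.] [ 415.5 -142.1]
timer 0.62 [266. 286.] [ 450.1 -255.9]
```

View pics/a.png

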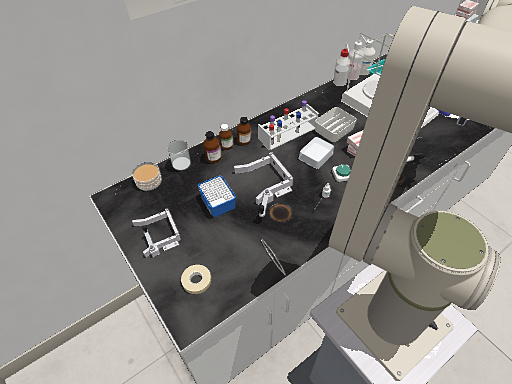

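View pics/b.png

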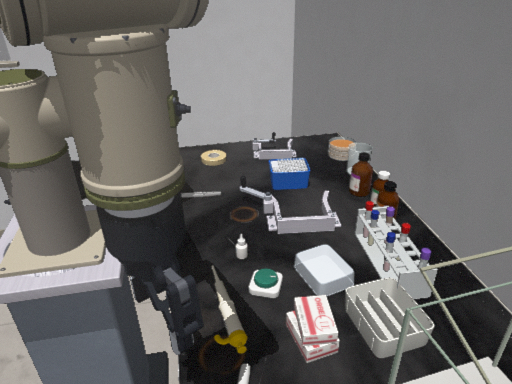

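The large frame, the real one, is at about (595,-50) with its mouth towards +y and its latch open at scene px (262,209). The small look-alike is at (618,361). The box is at about (608,162). Next I move over the work for a wrist view.

Request:
carry_out([
  {"spin": -0.12, "translation": [0, 0, -0.01]},
  {"spin": -0.12, "translation": [0, 0, -0.01]},
  {"spin": -0.12, "translation": [0, 0, -0.01]},
  {"spin": -0.12, "translation": [0, 0, -0.01]},
  {"spin": -0.12, "translation": [0, 0, -0.01]},
  {"spin": -0.12, "translation": [0, 0, -0.01]},
  {"spin": -0.12, "translation": [0, 0, -0.01]},
  {"spin": -0.12, "translation": [0, 0, -0.01]},
])

```text
invalid input
```

Request:
carry_out([
  {"spin": -0.07},
  {"spin": -0.07},
  {"translation": [0.03, 0.015, 0]},
  {"translation": [0.03, 0.015, 0]},
  {"translation": [0.03, 0.015, 0]},
  {"translation": [0.03, 0.015, 0]},
  {"translation": [0.03, 0.015, 0]},
  {"translation": [0.03, 0.015, 0]},
])

```text
invalid input
```

Request:
carry_out([
  {"translation": [0.03, 0.015, 0]},
  {"translation": [0.03, 0.015, 0]},
  {"translation": [0.03, 0.015, 0]},
  {"translation": [0.03, 0.015, 0]},
  {"translation": [0.03, 0.015, 0]},
  {"translation": [0.03, 0.015, 0]},
  {"translation": [0.03, 0.015, 0]},
  {"translation": [0.03, 0.015, 0]},
])

```text
invalid input
```

Request:
carry_out([
  {"translation": [0.03, 0.015, 0]},
  {"translation": [0.03, 0.015, 0]},
  {"translation": [0.03, 0.01, 0]},
  {"translation": [0.03, 0.01, 0]},
  {"translation": [0.03, 0.01, 0]},
  {"translation": [0.03, 0.01, 0]},
  {},
  {},
])

```text
invalid input
```

```bash
python3 - <<'E'
from h import *
s=r.sense();print(s["tool_pos"],s["tcp_rot"],s["time"],s["joint_pos"])
Z=dict(tip_box=0,dock=0,dock_mouth=0,latch_pivot=33.5,latch_pin=59.5)
p=r.snapshot("wrist");print(np.array(p["extrinsics"]).round(2))
for n,z in Z.items():
    for d in r.landmark_of(p,n)[:3]:
        print(n,round(d["score"],2),np.round(d["xy"]),ray(p,d["xy"],z).round(1)[:2])
cv2.imwrite("pics/c.png",p["pixels"])
E
```

```text
[ 271.64766693 -534.98800874  231.29712004] [-1.79999901e+02 -5.12825951e-04  2.69172380e+01] 1.0 [-6.79756465e+01  7.47085031e+00  8.52676330e+01  5.03122591e-04
  8.72616587e+01 -4.89290860e+00]
[[ 4.5000e-01 -8.4000e-01 -2.9000e-01  3.4563e+02]
 [-8.9000e-01 -4.3000e-01 -1.5000e-01 -4.9727e+02]
 [-0.0000e+00  3.2000e-01 -9.5000e-01  3.7354e+02]
 [ 0.0000e+00  0.0000e+00  0.0000e+00  1.0000e+00]]
```

View pics/c.png

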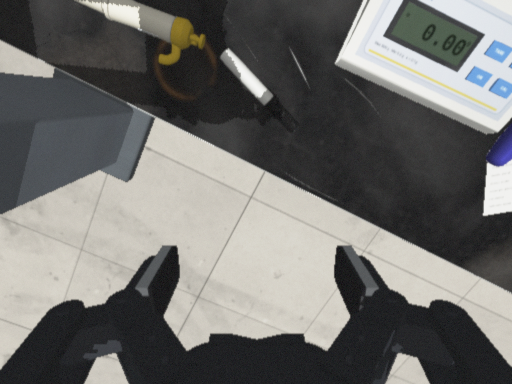

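Those calls were refused, so every row needs all its fields. I'll resend them complete.

Request:
carry_out([
  {"jaw": 0.085, "spin": -0.12, "translation": [0, 0, -0.01]},
  {"jaw": 0.085, "spin": -0.12, "translation": [0, 0, -0.01]},
  {"jaw": 0.085, "spin": -0.12, "translation": [0, 0, -0.01]},
  {"jaw": 0.085, "spin": -0.12, "translation": [0, 0, -0.01]},
  {"jaw": 0.085, "spin": -0.12, "translation": [0, 0, -0.01]},
  {"jaw": 0.085, "spin": -0.12, "translation": [0, 0, -0.01]},
  {"jaw": 0.085, "spin": -0.12, "translation": [0, 0, -0.01]},
  {"jaw": 0.085, "spin": -0.12, "translation": [0, 0, -0.01]},
], squeeze=20)

```text
time: 1.97
tool_pos: [271.6, -535.0, 311.8]
tcp_rot: [180.0, 0.0, 82.3]
ft_force: [0.2, 0.3, -0.6]
finger_gap: 85.0
grip_force: 0.0
```

Request:
carry_out([
  {"jaw": 0.085, "spin": -0.07, "translation": [0, 0, 0]},
  {"jaw": 0.085, "spin": -0.07, "translation": [0, 0, 0]},
  {"jaw": 0.085, "spin": 0, "translation": [0.03, 0.015, 0]},
  {"jaw": 0.085, "spin": 0, "translation": [0.03, 0.015, 0]},
  {"jaw": 0.085, "spin": 0, "translation": [0.03, 0.015, 0]},
  {"jaw": 0.085, "spin": 0, "translation": [0.03, 0.015, 0]},
  {"jaw": 0.085, "spin": 0, "translation": [0.03, 0.015, 0]},
  {"jaw": 0.085, "spin": 0, "translation": [0.03, 0.015, 0]},
])

```text
time: 2.63
tool_pos: [362.2, -353.6, 311.4]
tcp_rot: [180.0, 0.0, 89.9]
ft_force: [1.3, -0.2, 0.2]
finger_gap: 85.0
grip_force: 0.0
```

Request:
carry_out([
  {"jaw": 0.085, "spin": 0, "translation": [0.03, 0.015, 0]},
  {"jaw": 0.085, "spin": 0, "translation": [0.03, 0.015, 0]},
  {"jaw": 0.085, "spin": 0, "translation": [0.03, 0.015, 0]},
  {"jaw": 0.085, "spin": 0, "translation": [0.03, 0.015, 0]},
  {"jaw": 0.085, "spin": 0, "translation": [0.03, 0.015, 0]},
  {"jaw": 0.085, "spin": 0, "translation": [0.03, 0.015, 0]},
  {"jaw": 0.085, "spin": 0, "translation": [0.03, 0.015, 0]},
  {"jaw": 0.085, "spin": 0, "translation": [0.03, 0.015, 0]},
])

```text
time: 3.3
tool_pos: [482.5, -113.6, 311.6]
tcp_rot: [180.0, 0.0, 89.9]
ft_force: [1.3, 0.7, -0.0]
finger_gap: 84.6
grip_force: 0.0
```

Request:
carry_out([
  {"jaw": 0.085, "spin": 0, "translation": [0.03, 0.015, 0]},
  {"jaw": 0.085, "spin": 0, "translation": [0.03, 0.015, 0]},
  {"jaw": 0.085, "spin": 0, "translation": [0.03, 0.015, 0]},
  {"jaw": 0.085, "spin": 0, "translation": [0.03, 0.01, 0]},
  {"jaw": 0.085, "spin": 0, "translation": [0.03, 0.01, 0]},
  {"jaw": 0.085, "spin": 0, "translation": [0.03, 0.01, 0]},
  {"jaw": 0.085, "spin": 0, "translation": [0, 0, 0]},
  {"jaw": 0.085, "spin": 0, "translation": [0, 0, 0]},
])

```text
time: 3.97
tool_pos: [557.3, 66.3, 311.0]
tcp_rot: [-180.0, 0.0, 90.1]
ft_force: [0.2, -0.7, 0.1]
finger_gap: 85.1
grip_force: 0.0
```

```bash
python3 - <<'E'
from h import *
s=r.sense();print(s["tool_pos"],s["tcp_rot"],s["time"],s["joint_pos"])
Z=dict(tip_box=0,dock=0,dock_mouth=0,latch_pivot=33.5,latch_pin=59.5)
p=r.snapshot("wrist");print(np.array(p["extrinsics"]).round(2))
for n,z in Z.items():
    for d in r.landmark_of(p,n)[:3]:
        print(n,round(d["score"],2),np.round(d["xy"]),ray(p,d["xy"],z).round(1)[:2])
cv2.imwrite("pics/d.png",p["pixels"])
E
```

```text
[557.34724128  66.32391851 311.00941514] [-1.79973100e+02  1.52355824e-03  9.01159303e+01] 3.9667 [ 1.55299302e+00  3.74104448e-01  8.44456920e+01 -8.51969075e-04
  9.52071335e+01  1.43698598e+00]
[[ 1.0000e+00  0.0000e+00 -0.0000e+00  5.5711e+02]
 [ 0.0000e+00 -9.5000e-01 -3.2000e-01  1.4956e+02]
 [-0.0000e+00  3.2000e-01 -9.5000e-01  4.5322e+02]
 [ 0.0000e+00  0.0000e+00  0.0000e+00  1.0000e+00]]
tip_box 0.87 [290.  90.] [608.4 162.5]
latch_pivot 0.8 [230. 179.] [514.   29.3]
latch_pivot 0.29 [204. 310.] [ 456.3 -230.2]
latch_pin 0.62 [189. 148.] [459.   83.2]
latch_pin 0.33 [292.  91.] [604.3 159.8]
```

View pics/d.png

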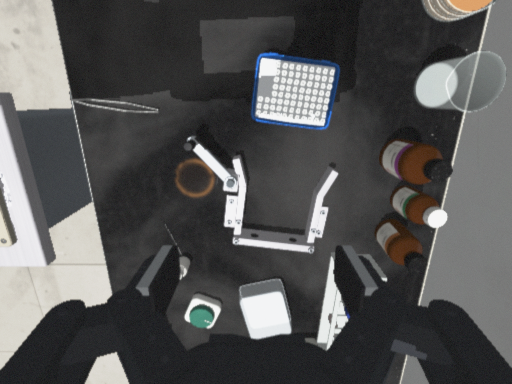

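The view is near overhead. The box is at px (296,90), the real frame spans (225-338,158-250), the pivot is at (230,183) and the pin at (190,146). Next I measure the edges.

```bash
python3 - <<'E'
from h import *
p=r.snapshot("wrist");im=p["pixels"]
m=[d for d in r.regions_of(p,"tip_box")][0]["pixels"].astype(np.uint8)
c=max(cv2.findContours(m,0,2)[0],key=cv2.contourArea)
q=cv2.boxPoints(cv2.minAreaRect(c))
W=np.array([ray(p,x,58)[:2] for x in q]);print("box px",q.round(1).tolist());print(W.round(1).tolist(),W.mean(0).round(1))
print("sides",[np.linalg.norm(W[i]-W[i-1]).round(1) for i in range(4)])
print("ang",[np.degrees(np.arctan2(*(W[i]-W[i-1])[::-1])).round(1) for i in range(4)])
for d in r.regions_of(p,"dock")[:2]:print(d["score"],d["xy"])
cr=cv2.resize(im[130:265,170:360],None,fx=4,fy=4,interpolation=cv2.INTER_CUBIC)
cv2.imwrite("pics/e.png",cr)
E
```

```text
box px [[247.1999969482422, 117.0], [258.1000061035156, 46.400001525878906], [340.6000061035156, 59.099998474121094], [329.70001220703125, 129.6999969482422]]
[[543.6, 123.3], [558.9, 211.8], [667.4, 196.5], [660.7, 105.5]] [607.6 159.3]
sides [np.float64(118.5), np.float64(89.8), np.float64(109.5), np.float64(91.3)]
ang [np.float64(171.4), np.float64(80.2), np.float64(-8.0), np.float64(-94.2)]
0.84 [244.0, 209.4]
```

View pics/e.png

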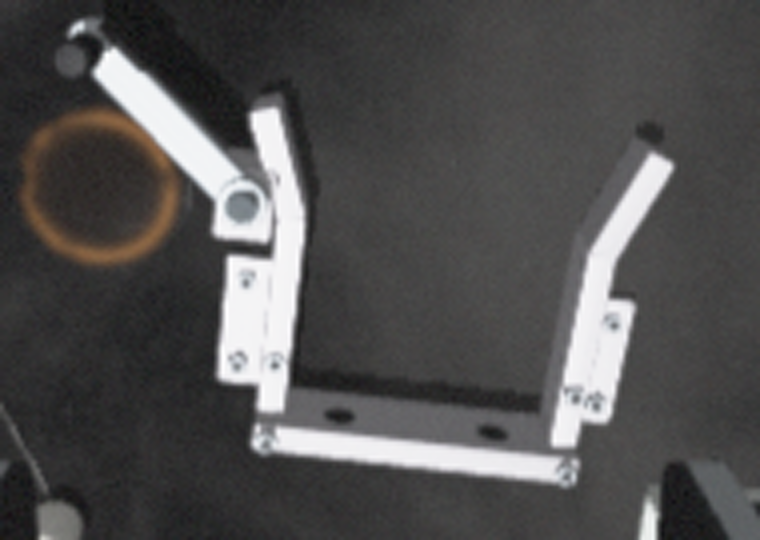

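```bash
cat > fit.py <<'E'
from h import *
from scipy.optimize import least_squares
p=r.snapshot("wrist")
# crop px -> dock xyz
D=[((303,215),(-46,-58.5,30)),((588,255),(-46,58.5,30)),((277,104),(-91,-75,30)),((652,152),(-91,75,30)),
((243,206),(-54,-84,53)),((287,412),(44,-58.5,30)),((552,446),(44,58.5,30)),((420,441),(44,0,40))]
px=np.array([np.array(a)/4+[169.6,129.6] for a,_ in D]);X=np.array([b for _,b in D],float)
def T(v,X):
    c,s=np.cos(v[2]),np.sin(v[2]);return np.c_[v[0]+c*X[:,0]-s*X[:,1],v[1]+s*X[:,0]+c*X[:,1],X[:,2]]
def f(v): return np.ravel([proj(p,a)-b for a,b in zip(T(v,X),px)])
o=least_squares(f,[595,-45,np.radians(-95)],loss="soft_l1",x_scale=[1,1,.01])
print(o.x[:2],np.degrees(o.x[2]));print(f(o.x).reshape(-1,2).round(1).tolist())
v=o.x
print("piv,mouth",T(v,np.array([[-54,-84,33.5],[-91,0,0]])).round(1).tolist())
# box: edges from mask hull -> fit by silhouette IoU
m=r.regions_of(p,"tip_box")[0]["pixels"]
def sil(u):
    P=T(u,np.array([[a*43.5,b*56,z] for a in(-1,1) for b in(-1,1) for z in(0,58)],float))
    h=cv2.convexHull(np.array([proj(p,a) for a in P],np.float32))
    k=np.zeros((384*4,512*4),np.uint8);cv2.fillConvexPoly(k,(h*4).round().astype(np.int32),1);return k.astype(bool)
M=cv2.resize(m.astype(np.uint8),None,fx=4,fy=4,interpolation=0).astype(bool)
from scipy.optimize import minimize
g=lambda u:1-(sil(u)&M).sum()/(sil(u)|M).sum()
b=minimize(g,[608,160,np.radians(-98)],method="Nelder-Mead",options=dict(initial_simplex=[[608,160,-1.71],[600,160,-1.71],[608,168,-1.71],[608,160,-1.6]],xatol=.05,fatol=1e-4))
print("box",b.x[:2],np.degrees(b.x[2]),b.fun)
c,s=np.cos(v[2]),np.sin(v[2]);d=b.x[:2]-v[:2];print("in dock",c*d[0]+s*d[1],-s*d[0]+c*d[1],np.degrees(b.x[2]-v[2]))
pin=r.landmark_of(p,"latch_pin")[0];w=ray(p,pin["xy"],59.5)
P=T(v,np.array([[-54,-84,0.]]))[0];e=(w-P)[:2];print("pin",w,np.linalg.norm(e),"latch",np.arctan2(e[1],e[0])-v[2]-np.pi/2)
E
python3 fit.py
```

```text
[591.96825605 -36.19345148] -97.36424610468545
[[1.0, 0.6], [0.6, -0.8], [0.4, -0.1], [0.3, -0.4], [-0.5, 0.3], [-0.9, 0.7], [-0.6, -0.2], [-0.4, 0.0]]
piv,mouth [[515.6, 28.1, 33.5], [603.6, 54.1, 0.0]]
box [607.74256954 158.43140949] -97.27076237056113 0.03297841853492933
in dock -195.04136697614626 -9.30218476948019 0.09348373412432227
pin [459.65752244  88.52747594  59.5       ] 82.31479042290324 latch 2.4462795186762794
```

Request:
carry_out([
  {"jaw": 0.06, "spin": 0, "translation": [0.0333, 0.012, 0]},
  {"jaw": 0.06, "spin": 0, "translation": [0.0333, 0.012, 0]},
  {"jaw": 0.06, "spin": 0, "translation": [0.0333, 0.012, 0]},
  {"jaw": 0.06, "spin": 0, "translation": [0.0333, 0.012, 0]},
  {"jaw": 0.06, "spin": 0, "translation": [0.0333, 0.012, 0]},
  {"jaw": 0.06, "spin": 0.064, "translation": [0, 0, 0.03]},
  {"jaw": 0.06, "spin": 0.064, "translation": [0, 0, 0.03]},
  {"jaw": 0.06, "spin": 0, "translation": [0, 0, 0]},
])

```text
time: 5.23
tool_pos: [614.4, 231.1, 243.2]
tcp_rot: [-179.4, 0.3, 82.5]
ft_force: [-0.9, -0.5, -2.2]
finger_gap: 59.9
grip_force: 0.0
```

Request:
carry_out([
  {"jaw": 0.06, "spin": 0, "translation": [0, 0, 0.04]},
  {"jaw": 0.06, "spin": 0, "translation": [0, 0, 0.04]},
  {"jaw": 0.06, "spin": 0, "translation": [0, 0, 0.04]},
  {"jaw": 0.06, "spin": 0, "translation": [0, 0, 0.04]},
  {"jaw": 0.06, "spin": 0, "translation": [0, 0, 0.03]},
  {"jaw": 0.06, "spin": 0, "translation": [0, 0, 0.03]},
  {"jaw": 0.06, "spin": 0, "translation": [0, 0, 0]},
  {"jaw": 0.06, "spin": 0, "translation": [0, 0, 0]},
])

```text
time: 5.9
tool_pos: [616.3, 230.4, 30.7]
tcp_rot: [-179.8, 0.1, 82.7]
ft_force: [0.3, 0.6, 0.9]
finger_gap: 60.2
grip_force: 0.0
```

Request:
carry_out([
  {"jaw": 0.06, "spin": 0, "translation": [0, 0, 0.015]},
  {"jaw": 0.06, "spin": 0, "translation": [-0.008, 0, 0]},
  {"jaw": 0.06, "spin": 0, "translation": [-0.007, 0, 0]},
  {"jaw": 0.06, "spin": 0, "translation": [-0.005, 0, 0]},
  {"jaw": 0.06, "spin": 0, "translation": [-0.007, 0.0005, 0]},
  {"jaw": 0.06, "spin": 0, "translation": [-0.008, 0.001, 0]},
  {"jaw": 0.06, "spin": 0, "translation": [-0.008, 0.001, 0]},
  {"jaw": 0.06, "spin": 0, "translation": [-0.008, 0.001, 0]},
])

```text
time: 6.57
tool_pos: [614.8, 179.5, 17.1]
tcp_rot: [179.9, -0.0, 82.6]
ft_force: [0.2, 1.9, 2.4]
finger_gap: 59.8
grip_force: 1.2
```

Request:
carry_out([
  {"jaw": 0.06, "spin": 0, "translation": [-0.008, 0.001, 0]},
  {"jaw": 0.06, "spin": 0, "translation": [-0.008, 0.001, 0]},
  {"jaw": 0.06, "spin": 0, "translation": [-0.008, 0.001, 0]},
  {"jaw": 0.06, "spin": 0, "translation": [-0.008, 0.001, 0]},
  {"jaw": 0.06, "spin": 0, "translation": [-0.008, 0.001, 0]},
  {"jaw": 0.06, "spin": 0, "translation": [-0.006, 0.001, 0]},
  {"jaw": 0.06, "spin": 0, "translation": [-0.003, 0, 0]},
  {"jaw": 0.06, "spin": 0, "translation": [0, 0, 0]},
])

```text
time: 7.23
tool_pos: [613.8, 129.7, 16.0]
tcp_rot: [-180.0, 0.0, 82.6]
ft_force: [-0.5, -0.2, 0.5]
finger_gap: 60.4
grip_force: 0.0
```

```bash
cat > chk.py <<'E'
from h import *
import sys
s=r.sense();t=s["tool_pos"]
v=[592,-36.2,np.radians(-97.36)];c,sn=np.cos(v[2]),np.sin(v[2])
def ind(w):
    d=np.array(w[:2])-v[:2];return np.array([c*d[0]+sn*d[1],-sn*d[0]+c*d[1]]).round(1)
print("tcp dock",ind(t),t.round(1),s["tcp_rot"].round(1),s["ft_force"].round(1),s["time"])
p=r.snapshot(sys.argv[1])
for n,z in(("tip_box",0),("latch_pin",59.5),("latch_pivot",33.5)):
    for d in r.landmark_of(p,n)[:2]:
        w=ray(p,d["xy"],z);print(n,round(d["score"],2),np.round(d["xy"]),w.round(1)[:2],"dock",ind(w))
# project dock/box outline
k=p["pixels"].copy()
def P(x,y,z):return tuple(int(a) for a in np.round(proj(p,[v[0]+c*x-sn*y,v[1]+sn*x+c*y,z])))
for q in([(-91,-75,30),(-46,-58.5,30),(44,-58.5,30),(44,58.5,30),(-46,58.5,30),(-91,75,30)],):
    for a,b in zip(q,q[1:]):cv2.line(k,P(*a),P(*b),(0,0,255),1)
if len(sys.argv)>2:cv2.imwrite(sys.argv[2],k)
E
python3 chk.py wrist pics/f.png
```

```text
tcp dock [-167.3    0.4] [613.8 129.7  16. ] [-180.     0.    82.6] [-0.5 -0.2  0.5] 7.2333
tip_box 0.96 [254. 305.] [604.6  74.6] dock [-111.5   -1.7]
```

View pics/f.png

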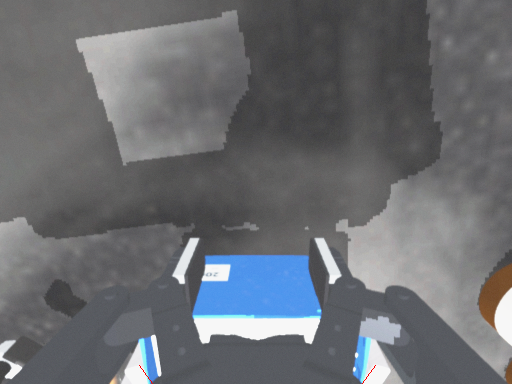

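The box face lies flat on both fingertips, at px (256,285), square and centred. I push on.

Request:
carry_out([
  {"jaw": 0.06, "spin": 0, "translation": [-0.004, 0, 0]},
  {"jaw": 0.06, "spin": 0, "translation": [-0.008, 0.0005, 0]},
  {"jaw": 0.06, "spin": 0, "translation": [-0.008, 0.0005, 0]},
  {"jaw": 0.06, "spin": 0, "translation": [-0.008, 0, 0]},
  {"jaw": 0.06, "spin": 0, "translation": [-0.008, 0, 0]},
  {"jaw": 0.06, "spin": 0, "translation": [-0.008, 0, 0]},
  {"jaw": 0.06, "spin": 0, "translation": [-0.008, 0, 0]},
  {"jaw": 0.06, "spin": 0, "translation": [-0.008, 0, 0]},
])

```text
time: 8.1
tool_pos: [607.1, 70.1, 16.3]
tcp_rot: [-180.0, 0.0, 82.6]
ft_force: [-0.0, 0.2, 0.5]
finger_gap: 60.1
grip_force: 0.4
```

Request:
carry_out([
  {"jaw": 0.06, "spin": 0, "translation": [-0.006, 0, 0]},
  {"jaw": 0.06, "spin": 0, "translation": [-0.006, 0, 0]},
  {"jaw": 0.06, "spin": 0, "translation": [-0.006, 0, 0]},
  {"jaw": 0.06, "spin": 0, "translation": [-0.006, 0, 0]},
  {"jaw": 0.06, "spin": 0, "translation": [-0.006, 0, 0]},
  {"jaw": 0.06, "spin": 0, "translation": [-0.006, 0, 0]},
  {"jaw": 0.06, "spin": 0, "translation": [-0.003, 0, 0]},
  {"jaw": 0.06, "spin": 0, "translation": [0, 0, 0]},
])

```text
time: 8.77
tool_pos: [602.2, 31.6, 16.3]
tcp_rot: [180.0, 0.0, 82.6]
ft_force: [-0.5, 0.1, -0.4]
finger_gap: 59.8
grip_force: 0.0
```

```bash
python3 chk.py wrist
```

```text
tcp dock [-68.6   1.4] [602.2  31.6  16.3] [180.    0.   82.6] [-0.5  0.1 -0.4] 8.7667
tip_box 0.69 [254. 303.] [593.  -22.3] dock [-14.   -0.7]
latch_pivot 0.68 [103. 289.] [515.6  26.7] dock [-52.6 -83.8]
```

Request:
carry_out([
  {"jaw": 0.06, "spin": 0, "translation": [-0.002, 0, 0]},
  {"jaw": 0.06, "spin": 0, "translation": [-0.002, 0, 0]},
  {"jaw": 0.06, "spin": 0, "translation": [-0.002, 0, 0]},
  {"jaw": 0.06, "spin": 0, "translation": [-0.002, 0, 0]},
  {"jaw": 0.06, "spin": 0, "translation": [-0.002, 0, 0]},
  {"jaw": 0.06, "spin": 0, "translation": [-0.002, 0, 0]},
  {"jaw": 0.06, "spin": 0, "translation": [0, 0, 0]},
  {"jaw": 0.06, "spin": 0, "translation": [0, 0, 0]},
])

```text
time: 9.63
tool_pos: [600.7, 20.2, 16.3]
tcp_rot: [-180.0, 0.0, 82.6]
ft_force: [0.9, -0.4, -0.2]
finger_gap: 59.8
grip_force: 0.0
```

Request:
carry_out([
  {"jaw": 0.06, "spin": 0, "translation": [-0.001, 0, 0]},
  {"jaw": 0.06, "spin": 0, "translation": [-0.001, 0, 0]},
  {"jaw": 0.06, "spin": 0, "translation": [-0.0005, 0, 0]},
  {"jaw": 0.06, "spin": 0, "translation": [0, 0, 0]},
  {"jaw": 0.06, "spin": 0, "translation": [0, 0, 0]},
  {"jaw": 0.06, "spin": 0, "translation": [0, 0, 0]},
  {"jaw": 0.06, "spin": 0, "translation": [0, 0, 0]},
  {"jaw": 0.06, "spin": 0, "translation": [0, 0, 0]},
])

```text
time: 10.3
tool_pos: [600.4, 18.0, 16.3]
tcp_rot: [-180.0, 0.0, 82.6]
ft_force: [-0.1, 0.3, -0.2]
finger_gap: 59.7
grip_force: 0.0
```

```bash
python3 chk.py wrist
```

```text
tcp dock [-54.9   1.3] [600.4  18.   16.3] [-180.     0.    82.6] [-0.1  0.3 -0.2] 10.3
tip_box 0.6 [257. 303.] [593.3 -35.7] dock [-0.7  1.2]
latch_pivot 0.96 [ 99. 268.] [515.9  26.5] dock [-52.5 -83.5]
latch_pivot 0.22 [258. 301.] [597.8  -5.5] dock [-31.2   1.8]
```

Request:
carry_out([
  {"jaw": 0.06, "spin": 0, "translation": [-0.0005, 0, 0]},
  {"jaw": 0.06, "spin": 0, "translation": [-0.0005, 0, 0]},
  {"jaw": 0.06, "spin": 0, "translation": [-0.0005, 0, 0]},
  {"jaw": 0.06, "spin": 0, "translation": [0, 0, 0]},
  {"jaw": 0.06, "spin": 0, "translation": [0, 0, 0]},
  {"jaw": 0.06, "spin": 0, "translation": [0, 0, 0]},
  {"jaw": 0.06, "spin": 0, "translation": [0, 0, 0]},
  {"jaw": 0.06, "spin": 0, "translation": [0, 0, 0]},
])

```text
time: 11.17
tool_pos: [600.2, 16.6, 16.3]
tcp_rot: [180.0, 0.0, 82.6]
ft_force: [0.2, -0.0, -0.7]
finger_gap: 60.3
grip_force: 0.3
```

Request:
carry_out([
  {"jaw": 0.06, "spin": 0, "translation": [-0.0005, 0, 0]},
  {"jaw": 0.06, "spin": 0, "translation": [-0.0005, 0, 0]},
  {"jaw": 0.06, "spin": 0, "translation": [-0.0005, 0, 0]},
  {"jaw": 0.06, "spin": 0, "translation": [0, 0, 0]},
  {"jaw": 0.06, "spin": 0, "translation": [0, 0, 0]},
  {"jaw": 0.06, "spin": 0, "translation": [0, 0, 0]},
  {"jaw": 0.06, "spin": 0, "translation": [0, 0, 0]},
  {"jaw": 0.06, "spin": 0, "translation": [0, 0, 0]},
])

```text
time: 11.83
tool_pos: [600.0, 16.2, 16.4]
tcp_rot: [-180.0, -0.1, 82.6]
ft_force: [-0.5, 6.1, 0.4]
finger_gap: 60.4
grip_force: 3.1
```

The stop answers with 6 N, so the box is home. I back off, rise, shut the jaw and go behind the latch pin.

Request:
carry_out([
  {"jaw": 0.06, "spin": 0, "translation": [0.004, 0, 0]},
  {"jaw": 0.06, "spin": 0, "translation": [0.018, 0, 0]},
  {"jaw": 0.06, "spin": 0, "translation": [0.018, 0, 0]},
  {"jaw": 0.06, "spin": 0, "translation": [0, 0, -0.038]},
  {"jaw": 0.06, "spin": 0, "translation": [0, 0, -0.038]},
  {"jaw": 0.06, "spin": 0, "translation": [0, 0, -0.038]},
  {"jaw": 0, "spin": 0, "translation": [-0.0019, -0.0335, 0]},
  {"jaw": 0, "spin": 0, "translation": [-0.0019, -0.0335, 0]},
])

```text
time: 12.5
tool_pos: [541.5, 59.4, 134.8]
tcp_rot: [179.5, -0.0, 82.6]
ft_force: [-0.4, -0.7, -0.2]
finger_gap: 36.7
grip_force: 0.0
```

Request:
carry_out([
  {"jaw": 0, "spin": 0, "translation": [-0.0019, -0.0335, 0]},
  {"jaw": 0, "spin": 0, "translation": [-0.0019, -0.0335, 0]},
  {"jaw": 0, "spin": 0, "translation": [-0.0019, -0.0335, 0]},
  {"jaw": 0, "spin": -0.12, "translation": [0, 0, 0]},
  {"jaw": 0, "spin": -0.12, "translation": [0, 0, 0]},
  {"jaw": 0, "spin": -0.12, "translation": [0, 0, 0]},
  {"jaw": 0, "spin": -0.12, "translation": [0, 0, 0]},
  {"jaw": 0, "spin": -0.12, "translation": [0, 0, 0]},
])

```text
time: 13.17
tool_pos: [437.8, 66.7, 130.5]
tcp_rot: [180.0, 0.0, 117.3]
ft_force: [-0.1, -0.1, 0.9]
finger_gap: 0.0
grip_force: 0.0
```

Request:
carry_out([
  {"jaw": 0, "spin": -0.12, "translation": [0, 0, 0]},
  {"jaw": 0, "spin": -0.12, "translation": [0, 0, 0]},
  {"jaw": 0, "spin": -0.12, "translation": [0, 0, 0]},
  {"jaw": 0, "spin": -0.12, "translation": [0, 0, 0]},
  {"jaw": 0, "spin": -0.12, "translation": [0, 0, 0]},
  {"jaw": 0, "spin": -0.12, "translation": [0, 0, 0]},
  {"jaw": 0, "spin": -0.12, "translation": [0, 0, 0]},
  {"jaw": 0, "spin": -0.12, "translation": [0, 0, 0]},
])

```text
time: 13.83
tool_pos: [437.8, 66.7, 130.4]
tcp_rot: [-180.0, 0.0, 172.3]
ft_force: [-0.0, 0.4, -0.2]
finger_gap: 0.1
grip_force: 0.0
```

Request:
carry_out([
  {"jaw": 0, "spin": -0.12, "translation": [0, 0, 0]},
  {"jaw": 0, "spin": -0.12, "translation": [0, 0, 0]},
  {"jaw": 0, "spin": -0.12, "translation": [0, 0, 0]},
  {"jaw": 0, "spin": -0.12, "translation": [0, 0, 0]},
  {"jaw": 0, "spin": -0.12, "translation": [0, 0, 0]},
  {"jaw": 0, "spin": -0.12, "translation": [0, 0, 0]},
  {"jaw": 0, "spin": -0.12, "translation": [0, 0, 0]},
  {"jaw": 0, "spin": -0.045, "translation": [0, 0, 0]},
])

```text
time: 14.5
tool_pos: [437.8, 66.7, 130.4]
tcp_rot: [-180.0, -0.0, -136.9]
ft_force: [0.2, 0.3, 0.7]
finger_gap: -0.1
grip_force: 0.0
```

```bash
python3 chk.py side pics/g.png; python3 chk.py wrist pics/g2.png; python3 -c "
import cv2,numpy as np
cv2.imwrite('pics/g3.png',np.vstack([cv2.resize(cv2.imread('pics/g.png')[110:250,170:370],(512,358)),cv2.resize(cv2.imread('pics/g2.png'),(512,384))])[:600])"
```

```text
tcp dock [ -82.3 -166.1] [437.8  66.7 130.4] [-180.    -0.  -136.9] [0.2 0.3 0.7] 14.5
tip_box 0.93 [304. 218.] [598.2 -36.5] dock [-0.5  6.2]
latch_pin 0.7 [246. 179.] [474.   95.8] dock [-115.8 -133.9]
latch_pin 0.44 [270. 133.] [607.5 394.9] dock [-429.6  -39.9]
latch_pivot 0.91 [266. 200.] [512.9  20. ] dock [-45.6 -85.6]
latch_pivot 0.91 [256. 139.] [562.6 414.9] dock [-443.6  -87. ]
tcp dock [ -82.4 -166.1] [437.8  66.8 130.4] [-180.    -0.  -137.4] [-0.3  0.3 -0.4] 14.7
tip_box 0.88 [ 92. 220.] [590.1 -36.6] dock [ 0.6 -1.8]
latch_pin 0.83 [254. 238.] [462.3  87.3] dock [-105.9 -144.4]
latch_pin 0.45 [91.  5.] [ 407.3 -111. ] dock [  97.8 -173.6]
latch_pivot 0.91 [170. 221.] [514.5  24.5] dock [-50.3 -84.7]
latch_pivot 0.71 [255. 237.] [471.2  96.3] dock [-115.9 -136.8]
```

View pics/g3.png

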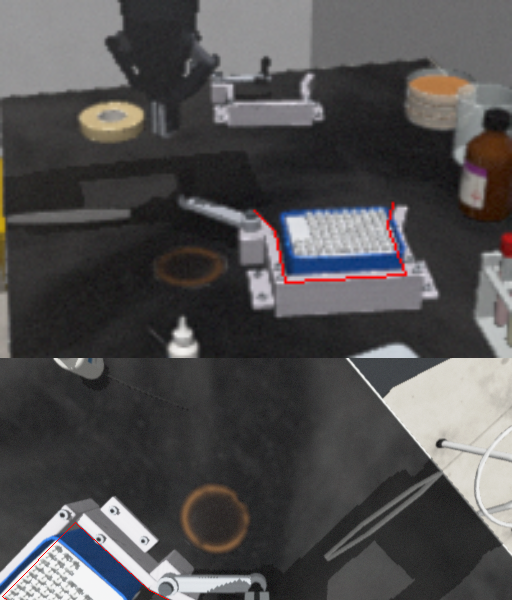

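The box is in the frame and the pin is where I expected it. The fingertips stand about 31 mm behind the pin, so I descend and swing it.

Request:
carry_out([
  {"jaw": 0, "spin": 0, "translation": [0, 0, 0.026]},
  {"jaw": 0, "spin": 0, "translation": [0, 0, 0.026]},
  {"jaw": 0, "spin": 0, "translation": [0, 0, 0.026]},
  {"jaw": 0, "spin": 0, "translation": [-0.005, 0, 0]},
  {"jaw": 0, "spin": 0, "translation": [-0.005, 0, 0]},
  {"jaw": 0, "spin": 0.08, "translation": [-0.0066, 0.0012, 0]},
  {"jaw": 0, "spin": 0.08, "translation": [-0.0066, 0.0012, 0]},
  {"jaw": 0, "spin": 0.08, "translation": [-0.0066, 0.0012, 0]},
])

```text
time: 15.57
tool_pos: [460.4, 89.4, 54.6]
tcp_rot: [-179.9, 0.1, -151.3]
ft_force: [0.5, -0.5, -0.4]
finger_gap: -0.3
grip_force: 0.3
```

Request:
carry_out([
  {"jaw": 0, "spin": 0.08, "translation": [-0.0066, 0.0012, 0]},
  {"jaw": 0, "spin": 0.08, "translation": [-0.0066, 0.0012, 0]},
  {"jaw": 0, "spin": 0.08, "translation": [-0.0066, 0.0012, 0]},
  {"jaw": 0, "spin": 0.08, "translation": [-0.0066, 0.0012, 0]},
  {"jaw": 0, "spin": 0.08, "translation": [-0.0066, 0.0012, 0]},
  {"jaw": 0, "spin": 0.08, "translation": [-0.0066, 0.0012, 0]},
  {"jaw": 0, "spin": 0.08, "translation": [-0.0066, 0.0012, 0]},
  {"jaw": 0, "spin": 0, "translation": [0, 0, 0]},
])

```text
time: 16.23
tool_pos: [503.2, 109.4, 55.0]
tcp_rot: [180.0, 0.2, 176.6]
ft_force: [0.6, 0.2, 0.5]
finger_gap: 0.3
grip_force: 0.0
```

```bash
python3 chk.py wrist; cat > arc.py <<'E'
from h import *
s=r.sense();t=s["tool_pos"][:2];y=np.radians(s["tcp_rot"][2])
d=t-[515.6,27.8];print("rel tool x,y",d@[np.cos(y),np.sin(y)],d@[np.sin(y),-np.cos(y)],"theta",(np.degrees(y)-82.64)%360,"deg",np.radians((np.degrees(y)-82.64)%360),s["ft_force"],s["time"])
E
python3 arc.py
```

```text
tcp dock [-133.1 -106.7] [503.2 109.4  55. ] [180.    0.2 176.6] [0.6 0.2 0.5] 16.2333
tip_box 0.72 [103. 309.] [589.1 -32.6] dock [-3.2 -3.3]
latch_pivot 0.57 [136. 253.] [514.6  26.1] dock [-51.9 -84.8]
rel tool x,y 19.044548994525407 80.15672622853936 theta 94.35714977452737 deg 1.6468429363629278 [0.12049115 0.07388111 0.18800483] 16.4333
```

```bash
python3 chk.py side pics/h.png; python3 chk.py scene pics/h2.png; python3 -c "
import cv2,numpy as np
cv2.imwrite('pics/h3.png',np.vstack([cv2.resize(cv2.imread('pics/h.png')[120:240,200:360],(400,300)),cv2.resize(cv2.imread('pics/h2.png')[130:235,200:340],(400,300))]))"
```

```text
tcp dock [-132.2 -109. ] [500.8 108.8  53.2] [1.80e+02 1.00e-01 1.77e+02] [0.1 0.1 0.2] 16.4333
tip_box 0.87 [304. 219.] [598.1 -38.4] dock [1.4 6.4]
tip_box 0.69 [265. 195.] [525.9  98.6] dock [-125.2  -82.8]
latch_pin 0.78 [264. 171.] [529.5 129.6] dock [-156.4  -83.2]
latch_pin 0.41 [268. 135.] [596.7 377.9] dock [-411.3  -48.4]
latch_pivot 0.77 [256. 142.] [559.6 394.7] dock [-423.2  -87.3]
latch_pivot 0.57 [265. 200.] [510.   21.2] dock [-46.4 -88.7]
tcp dock [-131.9 -109.6] [500.2 108.6  52.5] [180.    0.  176.9] [ 0.2  0.3 -0.8] 16.6333
tip_box 0.62 [267. 177.] [595.  -39.8] dock [3.2 3.5]
latch_pin 0.68 [246. 203.] [508.8 109. ] dock [-133.4 -101.1]
latch_pin 0.65 [144. 229.] [607.8 406.1] dock [-440.7  -41. ]
latch_pivot 0.83 [155. 247.] [551.5 404.7] dock [-432.   -96.7]
```

View pics/h3.png

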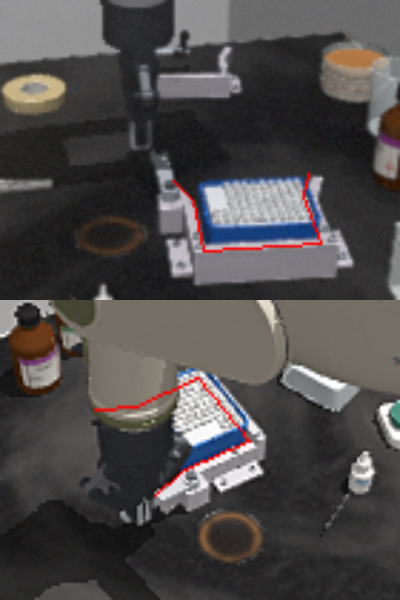

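The latch follows and points straight away from the mouth now, in the side view near px (264,190). I continue the arc.

Request:
carry_out([
  {"jaw": 0, "spin": 0.08, "translation": [-0.0066, 0.0013, 0]},
  {"jaw": 0, "spin": 0.08, "translation": [-0.0066, 0.0013, 0]},
  {"jaw": 0, "spin": 0.08, "translation": [-0.0066, 0.0013, 0]},
  {"jaw": 0, "spin": 0.08, "translation": [-0.0066, 0.0013, 0]},
  {"jaw": 0, "spin": 0.08, "translation": [-0.0066, 0.0013, 0]},
  {"jaw": 0, "spin": 0.08, "translation": [-0.0066, 0.0013, 0]},
  {"jaw": 0, "spin": 0.08, "translation": [-0.0066, 0.0013, 0]},
  {"jaw": 0, "spin": 0, "translation": [0, 0, 0]},
])

```text
time: 17.5
tool_pos: [547.4, 103.7, 52.3]
tcp_rot: [180.0, 0.0, 144.5]
ft_force: [0.8, 0.3, -0.3]
finger_gap: 0.0
grip_force: 0.0
```

```bash
python3 arc.py
```

```text
rel tool x,y 18.15986216282314 80.24320735600858 theta 61.90697745623204 deg 1.080480586569153 [ 0.78897755  0.30225955 -0.30766626] 17.5
```

Request:
carry_out([
  {"jaw": 0, "spin": 0.08, "translation": [-0.0066, 0.0013, 0]},
  {"jaw": 0, "spin": 0.08, "translation": [-0.0066, 0.0013, 0]},
  {"jaw": 0, "spin": 0.08, "translation": [-0.0066, 0.0013, 0]},
  {"jaw": 0, "spin": 0.08, "translation": [-0.0066, 0.0013, 0]},
  {"jaw": 0, "spin": 0.08, "translation": [-0.0066, 0.0013, 0]},
  {"jaw": 0, "spin": 0.08, "translation": [-0.0066, 0.0013, 0]},
  {"jaw": 0, "spin": 0.08, "translation": [-0.0066, 0.0013, 0]},
  {"jaw": 0, "spin": 0.08, "translation": [-0.0066, 0.0013, 0]},
])

```text
time: 18.17
tool_pos: [586.8, 70.0, 52.1]
tcp_rot: [-180.0, -0.0, 108.1]
ft_force: [-0.4, 1.5, -0.0]
finger_gap: 0.3
grip_force: 0.4
```

Request:
carry_out([
  {"jaw": 0, "spin": 0.05, "translation": [-0.0041, 0.0008, 0]},
  {"jaw": 0, "spin": 0.05, "translation": [-0.0041, 0.0008, 0]},
  {"jaw": 0, "spin": 0.05, "translation": [-0.0041, 0.0008, 0]},
  {"jaw": 0, "spin": 0.05, "translation": [-0.0041, 0.0008, 0]},
  {"jaw": 0, "spin": 0.05, "translation": [-0.0041, 0.0008, 0]},
  {"jaw": 0, "spin": 0.05, "translation": [-0.0041, 0.0008, 0]},
  {"jaw": 0, "spin": 0.05, "translation": [-0.0041, 0.0008, 0]},
  {"jaw": 0, "spin": 0, "translation": [0, 0, 0]},
])

```text
time: 18.83
tool_pos: [597.1, 42.2, 52.3]
tcp_rot: [-180.0, 0.0, 88.0]
ft_force: [-0.4, 0.2, 0.5]
finger_gap: 0.2
grip_force: 0.0
```

```bash
python3 arc.py; python3 chk.py wrist
```

```text
rel tool x,y 17.194419096886573 80.9704748073981 theta 5.406230268803554 deg 0.09435651831160011 [-0.36012819  0.20856176  0.45672611] 18.8333
tcp dock [-78.4  -5. ] [597.1  42.2  52.3] [-180.    0.   88.] [-0.4  0.2  0.5] 18.8333
tip_box 0.79 [256. 297.] [593.  -36.7] dock [0.4 1.1]
latch_pivot 0.8 [138. 255.] [516.   28.2] dock [-54.1 -83.7]
```

Request:
carry_out([
  {"jaw": 0, "spin": 0.03, "translation": [-0.002, 0.0004, 0]},
  {"jaw": 0, "spin": 0.03, "translation": [-0.002, 0.0004, 0]},
  {"jaw": 0, "spin": 0.03, "translation": [-0.002, 0.0004, 0]},
  {"jaw": 0, "spin": 0, "translation": [-0.0005, 0, 0]},
  {"jaw": 0, "spin": 0, "translation": [0, 0, 0]},
  {"jaw": 0, "spin": 0, "translation": [0, 0, 0]},
  {"jaw": 0, "spin": 0, "translation": [0, 0, 0]},
  {"jaw": 0, "spin": 0, "translation": [0, 0, 0]},
])

```text
time: 19.7
tool_pos: [597.9, 36.2, 52.3]
tcp_rot: [-180.0, 0.0, 82.9]
ft_force: [0.6, -0.3, 0.5]
finger_gap: 0.1
grip_force: 0.2
```

Request:
carry_out([
  {"jaw": 0, "spin": 0, "translation": [-0.0005, 0, 0]},
  {"jaw": 0, "spin": 0, "translation": [-0.0005, 0, 0]},
  {"jaw": 0, "spin": 0, "translation": [0, 0, 0]},
  {"jaw": 0, "spin": 0, "translation": [0, 0, 0]},
  {"jaw": 0, "spin": 0, "translation": [0, 0, 0]},
  {"jaw": 0, "spin": 0, "translation": [0, 0, 0]},
  {"jaw": 0, "spin": 0, "translation": [0, 0, 0]},
  {"jaw": 0, "spin": 0, "translation": [0, 0, 0]},
])

```text
time: 20.37
tool_pos: [597.8, 35.1, 52.3]
tcp_rot: [-180.0, -0.0, 82.9]
ft_force: [1.0, 0.5, 0.3]
finger_gap: -0.1
grip_force: 0.2
```

```bash
python3 arc.py
```

```text
rel tool x,y 17.428824258638752 80.70482200788899 theta 0.2543270679548044 deg 0.004438844712754698 [0.95649355 0.53458427 0.3344953 ] 20.3667
```

Request:
carry_out([
  {"jaw": 0, "spin": 0, "translation": [-0.0005, 0, 0]},
  {"jaw": 0, "spin": 0, "translation": [-0.0005, 0, 0]},
  {"jaw": 0, "spin": 0, "translation": [0, 0, 0]},
  {"jaw": 0, "spin": 0, "translation": [0, 0, 0]},
  {"jaw": 0, "spin": 0, "translation": [0, 0, 0]},
  {"jaw": 0, "spin": 0, "translation": [0, 0, 0]},
  {"jaw": 0, "spin": 0, "translation": [0, 0, 0]},
  {"jaw": 0, "spin": 0, "translation": [0, 0, 0]},
])

```text
time: 21.03
tool_pos: [597.8, 34.2, 52.3]
tcp_rot: [180.0, -0.0, 82.9]
ft_force: [1.3, 2.6, -0.3]
finger_gap: -0.3
grip_force: 1.1
```

Request:
carry_out([
  {"jaw": 0, "spin": 0, "translation": [-0.0005, 0, 0]},
  {"jaw": 0, "spin": 0, "translation": [-0.0005, 0, 0]},
  {"jaw": 0, "spin": 0, "translation": [0, 0, 0]},
  {"jaw": 0, "spin": 0, "translation": [0, 0, 0]},
  {"jaw": 0, "spin": 0, "translation": [0, 0, 0]},
  {"jaw": 0, "spin": 0, "translation": [0, 0, 0]},
  {"jaw": 0, "spin": 0, "translation": [0, 0, 0]},
  {"jaw": 0, "spin": 0, "translation": [0, 0, 0]},
])

```text
time: 21.7
tool_pos: [597.8, 34.0, 52.3]
tcp_rot: [180.0, -0.1, 82.9]
ft_force: [1.9, 5.3, -1.1]
finger_gap: -0.3
grip_force: 3.1
```

The pin now resists with 5 N and has stopped moving, so the latch is at its hard stop. I back off and check.

Request:
carry_out([
  {"jaw": 0, "spin": 0, "translation": [0.004, 0, 0]},
  {"jaw": 0, "spin": 0, "translation": [0.018, 0, 0]},
  {"jaw": 0, "spin": 0, "translation": [0.018, 0, 0]},
  {"jaw": 0, "spin": 0, "translation": [0, 0, -0.035]},
  {"jaw": 0, "spin": 0, "translation": [0, 0, -0.035]},
  {"jaw": 0, "spin": 0, "translation": [0, 0, -0.035]},
  {"jaw": 0, "spin": 0, "translation": [0, 0, -0.035]},
  {"jaw": 0, "spin": 0, "translation": [0, 0, 0]},
])

```text
time: 22.37
tool_pos: [606.7, 72.7, 201.7]
tcp_rot: [179.3, -0.1, 82.9]
ft_force: [0.9, 0.1, 1.6]
finger_gap: -0.3
grip_force: 0.0
```

```bash
python3 chk.py wrist pics/i.png; python3 chk.py side
```

```text
tcp dock [-109.9    0.6] [606.7  72.7 201.7] [ 1.793e+02 -1.000e-01  8.290e+01] [0.9 0.1 1.6] 22.3667
tip_box 0.65 [256. 243.] [593.6 -36.5] dock [0.1 1.7]
latch_pin 0.73 [253. 229.] [596.1  15.3] dock [-51.6  -2.6]
latch_pivot 0.65 [188. 220.] [515.8  24.6] dock [-50.5 -83.3]
tcp dock [-109.1   -4.2] [601.9  72.5 191.1] [-179.9    0.    82.9] [-0.6  0.3 -0.8] 22.5667
tip_box 0.56 [304. 219.] [597.8 -37.8] dock [0.9 5.9]
tip_box 0.27 [301. 219.] [591.1 -38.6] dock [ 2.5 -0.6]
latch_pin 0.64 [270. 135.] [603.9 380.7] dock [-414.9  -41.6]
latch_pin 0.54 [297. 185.] [600.3  35.6] dock [-72.3  -1. ]
latch_pivot 0.64 [258. 141.] [568.4 397. ] dock [-426.6  -78.9]
latch_pivot 0.59 [267. 197.] [516.5  31.5] dock [-57.4 -83.5]
```

View pics/i.png

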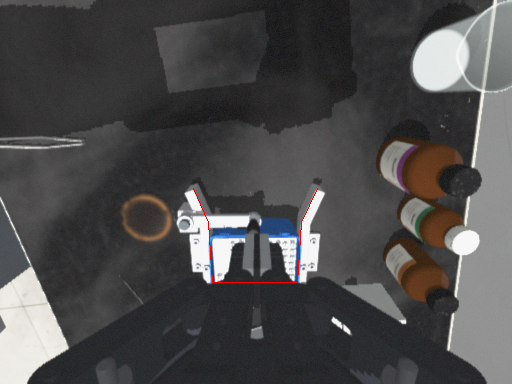

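The latch arm lies straight across the mouth, from px (186,222) to (253,222), and the box is home behind it. I'm handing in.

```bash
python3 -c "
from bench import r
print(r.hand_in())"
```

```text
the job is handed in; nothing more can be done
None
```

I pushed the tip box home against the rear stop, swung the latch shut to its hard stop in front of it, backed the arm clear and handed the job in at about 22.6 s; the hand-in gave no verdict.

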